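# Slide a coral core board out under the macroscope and hold it

### The arm

A 6-joint arm with a two-finger parallel gripper is mounted at the origin on the work surface. World frame = base frame: x ahead of the robot, y to its left, z up, the work surface at z = 0. Lengths are in m, angles in rad, forces in N, time in s.
With the tool pointing down it reaches from about 0.35 to 0.95 m from the base axis. Payload 17.4 kg.
Tool frame: the origin (TCP) lies at the very end of the fingers, on their centre line; the grasp point (between the pads) lies 19 mm behind it; z points along the fingers, y is the line along which they close (so a half turn about z gives the same grasp; the last joint's range is limited). The gripper opens to 93 mm and grips with 3 to 60 N. Pads are 15 mm wide; open, the fingers measure 128 mm over their backs; the gripper's body (75 mm by 188 mm) begins 65 mm behind the grasp point.
Start: joints at [1.153, 0.116, 1.442, -0, 1.584, -0.038], TCP at [0.25, 0.627, 0.219] pointing down, gripper open.
Joint ranges: [-2.83, 2.83], [-0.83, 2.19], [0.07, 2.5], [-1.14, 4.28], [0.01, 3], [-2.97, 2.97]. Speed limits (rad/s): [1.89, 1.89, 2.22, 3.14, 3.14, 3.14].

### API

Orientations are given as a unit quaternion [x, y, z, w].
In Python, from bench import env, optics, ticket gives the robot as it stands.
- The arm moves only by the tool servo_tool, never from a script. Its argument "motion" is text: rows parted by semicolons, each of 4 numbers parted by spaces: the shift along the world's x, y, z in mm, then the turn about the world's z in degrees. A call has 1 to 10 rows; each row shifts and turns the commanded pose from where the row before left it; what a row does not reach is not made up. A row lasts 1/12 s, in which the tool goes at most 41.7 mm and 7.16 degrees, less where a joint would pass 70% of its speed; a pose out of reach is approached as far as the arm can. A call is refused whole if a number of a shift passes 41.7 or a number of a turn 7.16, either way. A call with a gripper value outside its range is refused whole. "fingers" is the opening, from 0 (shut) to 1 (fully open), set as the call begins (left out, the last holds). The fingers move at their own pace and stop on an object; "newtons" is the grip in N (left out, the last holds). Time passes only in rows, so rows that do not move let the fingers close. It gives the time, the measured TCP pose, the force, the opening and the grip force at its end, in the units of the state.
- env.sense(): the state, without advancing time (a new reading comes with each control period).
- optics.read_camera(name): name is "side" or "top" or "wrist"; returns a dict with "color" (384x512x3 uint8, red, green, blue), "K" (3x3 intrinsics, pixels), "eye" and "attitude" of the camera in the world. Camera axes: x right, y down, z forward; pixel columns grow to the right and rows downward; lengths in m; the calibration is good to about 2 mm. A picture is of the moment at which its call begins. There is no depth.
- ticket.close_job(): hands the job in; it is judged then, once.
The state is a dict: "time_s": time; "q": joint angles; "qvel": joint speeds; "tau": joint torques, N m; "tool_pos": TCP position; "tool_rot": TCP orientation; "contact_force": force on the tool from outside, world axes, zero at the start; "moment": the same for the moment, N m; "finger_gap": opening from 0.0 (shut) to 1.0 (fully open); "grasp_force": force on a finger pad.
Only numpy, scipy, OpenCV 4.12 (cv2) and the standard library are available. Lean on these libraries where they do the work, as an engineer would, in place of code of your own. Each camera call takes 0.05 s, during which the arm holds its last target. There are 200 camera calls.

### The job

The inner end of the coral core has to come under the macroscope's lens: first pull the black sliding stage plate (it has a knob) all the way out, away from the microscope's column, to its front stop, then slide the core board on it farther out the same way, keeping it straight along the stage, until the red line across the board lies over the plate's outer edge. The board's heavy end overhangs there and would tip, so keep it flat on the plate, neither lifted nor tipped, and finish while still holding it in place for the picture. Leave the other things on the bench where they are.

Things in the scene. Friction and masses are not known exactly. Their poses are not given: they have to be found in the camera images.
- microscope: white macroscope on a boom stand, fixed to the bench, with its stage; origin on the bench below the lens axis, axes are the stage's. The lens head hangs over the board: objective 240 mm above the bench, ring light 92 mm across at 261 mm. The lens axis is 240 mm in from the plate's outer edge when the plate is fully out. The column stands 480 mm to the +y side.
- stage_slide (a joint): travel of the black sliding stage plate, in m: 0 fully in, 0.090 fully out against the front stop; starts 0 to 0.045. It moves along the stage's -y (see stage_edge), takes about 5 N and stays where left. The plate is 260 mm across x, 280 mm along y, 14 mm thick, its top level, 98 mm above the bench.
- stage_edge (a point): middle of the sliding plate's outer edge, on its top face (98 mm above the bench), where a thin white line runs along the edge; moves with the plate. Axes are the stage's: -y points outward (the way plate and board slide, away from the column), +y inward along the plate, x across, z up.
- stage_knob (a point): grip point on the plate's steel knob: an upright post 18 mm in diameter, its top 38 mm above the plate, on a 28 mm foot 4 mm high. The point is on its axis 26 mm above the plate, 105 mm to the -x side of the plate's middle, 50 mm in from the outer edge. Axes are the stage's; 25 mm free all round.
- core_board: white board, 500 mm along its y, 56 mm wide, 14 mm thick, 0.5 to 0.8 kg, loose on the plate; bare sides, can be pinched from above. A beige core 34 mm wide stands 10 mm above its face; a coral crown 68 mm across, 65 mm high stands near the outer end. Origin on the underside below the red line; -y to the outer end (240 mm), +y to the inner (260 mm).
- core_mark (a point): middle of the 5 mm wide red line across the board, level with its top face (14 mm above its underside); axes are the board's. The board's centre of mass lies 28 mm outward (-y) of this line and the crown's middle 203 mm, so the board tips outward by itself before the line reaches the plate's edge.
- cap_a: black open lens cap, 44 mm across, 42 mm high, upright on the bench, origin at the centre of its underside; leave alone
- cap_b: second black open lens cap like cap_a; leave alone
- pencil: red pencil 145 mm long, 8 mm thick, lying on the bench along its x, origin under its middle; leave alone
- mouse: black computer mouse 105 x 60 x 34 mm, origin under its middle; leave alone
- tweezers: steel tweezers 140 mm long along x, 8 mm high, origin under the middle; leave alone
- sample_tray: grey tray 150 x 110 x 26 mm with coral pieces up to 31 mm high, origin under its middle; leave alone
- jar: closed glass jar with a white cap, 60 mm across, 75 mm high, origin at the centre of its underside; leave alone

How it is judged:
By the outcome, as a careful person would: the job done as asked, in the order asked, and still so for the second after the job is handed in, while the arm keeps its last pose, push and grip.
It also fails if it takes over 58 s, if anything falls off the work surface, if the arm or the gripper's body presses on something with over 40 N, if the wrist force passes 120 N, or if a joint passes its speed limit or range.

## Working session

There is one attempt and no reset: what is moved stays moved. The work goes in short steps, Python scripts to look and compute and a tool call to move; the robot and the scene stay as the last step left them, time stands still between calls to the robot, and variables do not carry over. Pictures are saved under pics/ and viewed, at most 10 in all, crops included, and the job is handed in when it is done.

Besides the shell and the picture viewer there is one more tool, called after "Call:" in YAML: its name, and indented under it one key for each argument. servo_tool: Moves the arm, as the interface text tells. Its arguments: {"type":"object","properties":{"motion":{"type":"string"},"fingers":{"type":"number"},"newtons":{"type":"number"}},"required":["motion"]}

```bash
mkdir -p pics; cat > h.py <<'E'
import numpy as np, cv2
from bench import env, optics, ticket
from scipy.spatial.transform import Rotation as R
def cam(n):
    return optics.read_camera(n)
def rot(c):
    a=np.array(c["attitude"],float)
    return a if a.shape==(3,3) else R.from_quat(a).as_matrix()
def ray(c,u,v):
    d=rot(c)@np.linalg.solve(np.array(c["K"]),[u,v,1.]); return np.array(c["eye"],float),d
def onz(c,u,v,z):
    e,d=ray(c,u,v); return e+d*(z-e[2])/d[2]
def proj(c,p):
    q=np.array(c["K"])@(rot(c).T@(np.array(p)-c["eye"])); return q[:2]/q[2]
def save(c,n): cv2.imwrite("pics/"+n+".png",c["color"][:,:,::-1])
E
python3 - <<'E'
from h import *
import pickle
C={n:cam(n) for n in("side","top","wrist")}
pickle.dump(C,open("c0.pkl","wb"))
for n in C: save(C[n],n+"0"); print(n,C[n]["eye"],C[n]["attitude"],C[n]["K"][0])
a=np.hstack([C["top"]["color"]]);
cv2.imwrite("pics/top0b.png",cv2.resize(a,(800,600),interpolation=cv2.INTER_CUBIC)[:,:,::-1])
print(env.sense())
E
```

```text
side [ 0.41279356 -0.81544     0.88054077] [ 0.91126913 -0.07788141  0.0361651  -0.40275941] [440.54603284   0.         260.4874304 ]
top [0.49954394 0.00701407 1.0883643 ] [ 0.70843253 -0.70485266  0.01899431 -0.03074568] [416.2162871    0.         253.38558985]
wrist [0.18777878 0.6513064  0.38338418] [0.82168613 0.55645461 0.06917283 0.10200632] [275.910186     0.         253.82537854]
{'time_s': 0.15, 'q': array([ 1.15317436e+00,  1.16335963e-01,  1.44204706e+00, -1.74961372e-05,
        1.58399749e+00, -3.78022797e-02]), 'qvel': array([ 0.00066634, -0.00097041, -0.00166534,  0.0002436 , -0.00013495,
       -0.00151599]), 'tau': array([ 8.32904152e-04, -7.21762204e+01, -6.22947836e+01,  7.79576926e-02,
        2.25565134e-02,  1.00005141e-05]), 'tool_pos': array([0.25021823, 0.62676465, 0.21814185]), 'tool_rot': array([ 1.88770457e-01,  9.82021160e-01, -3.85735655e-04, -8.04078988e-05]), 'contact_force': array([-0.60540952,  0.32400117, -0.4179183 ]), 'moment': array([-0.01217232, -0.01759659, -0.00416477]), 'grasp_force': 0.0, 'finger_gap': 0.9981682813098132}
```

View pics/top0b.png

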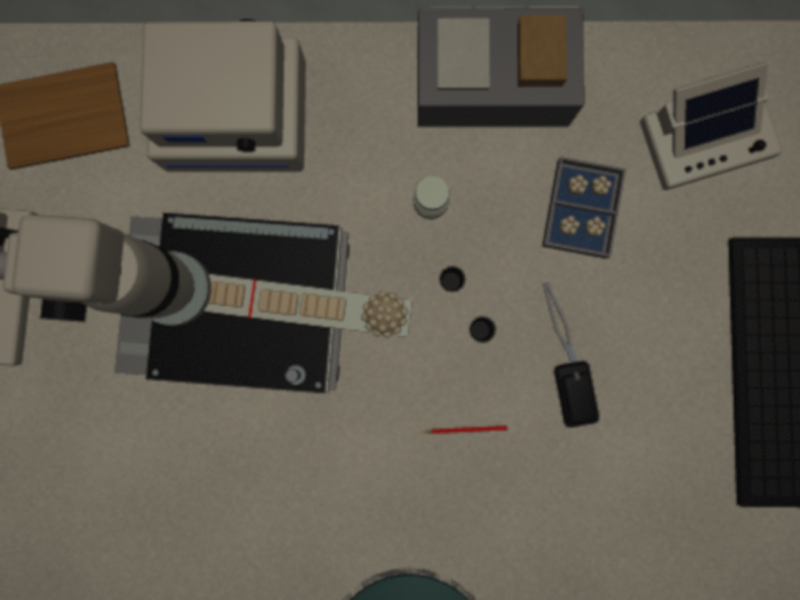

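View pics/side0.png

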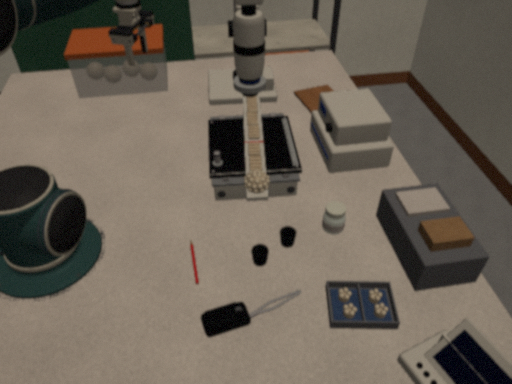

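The top view (800 px scale) shows the plate with its outer edge near x=340, the knob at (295,374), the red line at x≈252 and the crown at (385,313). Outward is image right, about world -y. The side view agrees, and nothing stands high in the outward path.

```bash
python3 - <<'E'
from h import *
import pickle
C=pickle.load(open("c0.pkl","rb"));c=C["top"]
im=c["color"][130:260,70:275]
cv2.imwrite("pics/crop1.png",cv2.resize(cv2.convertScaleAbs(im,alpha=1.6),None,fx=3.9,fy=3.9,interpolation=cv2.INTER_CUBIC)[:,:,::-1])
# red line on board
hsv=cv2.cvtColor(c["color"],cv2.COLOR_RGB2HSV)
m=((hsv[...,0]<8)|(hsv[...,0]>172))&(hsv[...,1]>120)&(hsv[...,2]>60)
n,l,s,ce=cv2.connectedComponentsWithStats(m.astype(np.uint8))
for i in range(1,n):
    if s[i,4]>5: print("red",s[i],ce[i],onz(c,*ce[i],.112))
# dark plate
g=cv2.cvtColor(c["color"],cv2.COLOR_RGB2GRAY)
m=(g<45).astype(np.uint8); n,l,s,ce=cv2.connectedComponentsWithStats(m)
for i in range(1,n):
    if s[i,4]>600: 
        ys,xs=np.where(l==i); r=cv2.minAreaRect(np.c_[xs,ys].astype(np.float32)); print("dark",s[i],r,[onz(c,*p,.098)[:2].round(4) for p in cv2.boxPoints(r)])
E
```

```text
red [159 179   5  25  45] [160.82222222 191.42222222] [0.57680251 0.24218111 0.112     ]
red [276 273  49   5 145] [300.02758621 274.6       ] [ 0.38492063 -0.08565592  0.112     ]
dark [ 439   51   46   44 1367] ((461.4334716796875, 72.28113555908203), (29.573701858520508, 55.570274353027344), 73.0724868774414) [array([ 0.8849, -0.4036]), array([ 0.925 , -0.5325]), array([ 0.8548, -0.5508]), array([ 0.815 , -0.4226])]
dark [ 268   68  104   12 1201] ((319.5, 73.5), (11.0, 103.0), 90.0) [array([ 0.8807, -0.0102]), array([ 0.8806, -0.26  ]), array([ 0.8533, -0.2596]), array([ 0.8533, -0.0103])]
dark [  83  137  133   66 3295] ((149.2432861328125, 173.16357421875), (128.08702087402344, 66.86415100097656), 4.170436859130859) [array([0.552 , 0.4326]), array([0.7141, 0.4263]), array([0.692 , 0.1156]), array([0.5312, 0.1253])]
dark [ 466  152   46  172 7380] ((488.5, 237.5), (171.0, 45.0), 90.0) [array([ 0.6753, -0.4825]), array([ 0.6756, -0.5887]), array([ 0.2763, -0.5737]), array([ 0.2753, -0.4705])]
dark [  94  199  117   52 4548] ((151.86282348632812, 223.4990692138672), (114.04191589355469, 45.42911148071289), 4.4846062660217285) [array([0.4571, 0.4046]), array([0.5653, 0.3996]), array([0.5452, 0.1259]), array([0.4378, 0.133 ])]
dark [355 232  28  41 852] ((368.5577087402344, 251.78846740722656), (39.81157302856445, 21.96500587463379), 78.69007110595703) [array([ 0.4781, -0.2141]), array([ 0.4885, -0.2649]), array([ 0.3974, -0.2817]), array([ 0.387 , -0.2313])]
```

View pics/crop1.png

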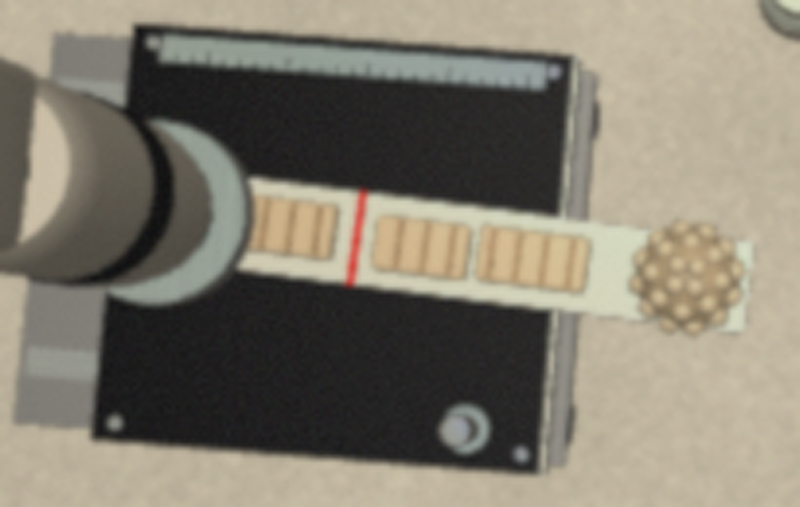

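The crop shows the plate's outer edge from (572,57) to (540,472), the knob foot at (464,429) and the red line from (363,190) to (351,286). The board looks a few degrees off the plate's axis, so I'll fit the edges.

```bash
cat >> h.py <<'E'
def w(c,x,y,z,o=(70,130),s=3.9): return onz(c,(x+.5)/s-.5+o[0],(y+.5)/s-.5+o[1],z)[:2]
def ang(d): return np.degrees(np.arctan2(d[0],-d[1]))  # heading of outward dir: 0 = world -y, + toward +x
def edges(c,pa,pb,z,half=7,n=60,sign=1):
    """strongest brightness step across world segment pa-pb -> world fit line (mean, heading)"""
    g=cv2.GaussianBlur(cv2.cvtColor(c["color"],cv2.COLOR_RGB2GRAY),(3,3),0).astype(np.float32)
    d=pb-pa; nrm=np.array([-d[1],d[0]])/np.linalg.norm(d); t=np.linspace(-half,half,8*half+1)/1000*1.5; P=[]
    for k in np.linspace(0,1,n):
        q=[proj(c,[*(pa+d*k+nrm*u),z]) for u in t]
        v=cv2.remap(g,np.float32(q)[None,:,0],np.float32(q)[None,:,1],cv2.INTER_LINEAR)[0]
        gr=np.gradient(v)*sign; i=gr.argmax(); P.append(pa+d*k+nrm*t[i])
    vx,vy,x,y=cv2.fitLine(np.float32(P),cv2.DIST_HUBER,0,.001,.001).ravel()
    v=np.array([vx,vy]); v*=np.sign(v@d); return np.array([x,y]),v
E
python3 - <<'E'
from h import *
import pickle
C=pickle.load(open("c0.pkl","rb"));c=C["top"]
z=.098
ot,ob,it,ib=[w(c,*p,z) for p in((572,57),(540,472),(136,26),(93,437))]
print("corners",ot,ob,it,ib,"w",np.linalg.norm(ot-ob),"l",np.linalg.norm(ot-it),np.linalg.norm(ob-ib))
print("heads",ang(ot-it),ang(ob-ib),"edge",ang(ob-ot)+90)
for s in(1,-1):
  p,v=edges(c,w(c,160,28,z),w(c,545,55,z),z,sign=s); print("top edge",s,p,ang(v))
  p,v=edges(c,w(c,120,439,z),w(c,525,471,z),z,sign=s); print("bot edge",s,p,ang(v))
z=.112
for s in(1,-1):
  p,v=edges(c,w(c,270,181,z),w(c,555,215,z),z,sign=s); print("board up",s,p,ang(v))
  p2,v=edges(c,w(c,260,273,z),w(c,545,309,z),z,sign=s); print("board lo",s,p2,ang(v),"dist",np.linalg.norm(np.cross(np.r_[v,0],np.r_[p-p2,0])))
print("red ends",w(c,363,190,z),w(c,351,286,z),"knob foot",w(c,464,429,.102),"top",w(c,458,430,.136))
print("edge mid",(ot+ob)/2,"crown",w(c,690,277,.14))
E
```

```text
corners [0.69254706 0.11378401] [0.43771819 0.13020522] [0.71137113 0.38547416] [0.45712787 0.40402805] w 0.25535742252182303 l 0.2723414785123227 0.2745098881983599
heads -3.9634068395664155 -4.054577301274212 edge -3.6870509035047405
top edge 1 [0.7043523  0.25316954] -4.093364
bot edge 1 [0.45134473 0.22968209] -1.8015963
top edge -1 [0.6972065  0.25365767] -3.944766
bot edge -1 [0.44816402 0.29921475] -4.1473427
board up 1 [0.59347945 0.2097368 ] -7.141957
board lo 1 [0.54840004 0.22561717] -7.0571194 dist 0.04668894
board up -1 [0.60351807 0.21036972] -7.023665
board lo -1 [0.55689657 0.21684793] -6.659438 dist 0.047058206
red ends [0.60787213 0.23836969] [0.54950039 0.24442428] knob foot [0.46355025 0.17621499] top [0.46418662 0.17389452]
edge mid [0.56513263 0.12199462] crown [0.55429552 0.03851282]
```

Measured:
- **Stage:** heading is -4.0°.
- **Board:** heading is -6.9°, so it is 2.9° skewed.
- **Knob:** at (0.464, 0.176), which agrees with the plate edge geometry.

I'm moving now.

Call:
servo_tool:
  motion: "8 -32 0 -7.16;8 -32 0 -7.16;8 -32 0 -7.16;8 -32 0 -7.16;8 -32 0 -7.16;8 -32 0 -7.16;8 -32 0 -7.16;8 -32 0 -7.16;8 -32 0 -7.16;8 -32 0 -7.16"
  fingers: 0.5
  newtons: 40

```text
time_s: 0.98
tool_pos: [0.3301, 0.3054, 0.2185]
tool_rot: [0.73, 0.684, -0.0, 0.0]
contact_force: [1.6, 0.5, -0.6]
finger_gap: 0.501
grasp_force: 0.0
```

Call:
servo_tool:
  motion: "15 -32 0 -0.6;15 -32 0 0;15 -32 0 0;15 -33 0 0;25 0 0 0;25 0 0 0;24 0 -20 0;0 0 -30 0;0 0 0 0;0 0 0 0"

```text
time_s: 1.82
tool_pos: [0.4634, 0.1776, 0.1677]
tool_rot: [0.731, 0.682, -0.001, -0.001]
contact_force: [-0.0, 0.5, 0.2]
finger_gap: 0.498
grasp_force: 0.0
```

Now I'll check the alignment with the wrist camera before descending.

```bash
python3 - <<'E'
from h import *
c=cam("wrist"); t=cam("top"); s=env.sense(); print(s["tool_pos"],s["tool_rot"])
a=c["color"].copy()
for p,col in(((.464,.176,.136),(255,0,0)),((*s["tool_pos"][:2],.136),(0,255,0))):
    u=proj(c,p); print(u); cv2.circle(a,tuple(int(round(x)) for x in u),4,col,1)
cv2.imwrite("pics/w1.png",a[:,:,::-1]); save(t,"t1")
E
```

```text
[0.46419873 0.17814007 0.17031965] [7.30999075e-01 6.82378110e-01 6.30929512e-04 2.64185087e-04]
[254.63722133 216.17466779]
[254.7046389  213.46209779]
```

View pics/w1.png

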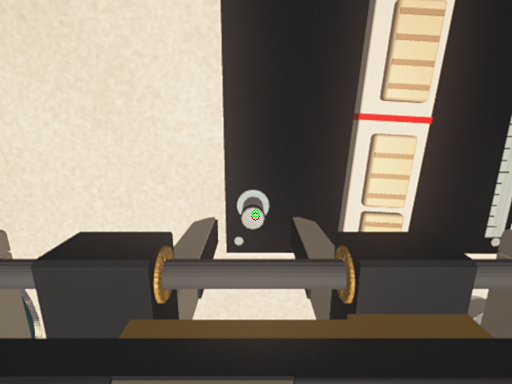

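The knob top is at (252,219), within 3 px of the prediction, so I'll shift by (-1,-3) mm, descend and grip.

Call:
servo_tool:
  motion: "-1 -3 -25 0;0 0 -25 0;0 0 -15 0;0 0 0 0;0 0 0 0"

```text
time_s: 2.33
tool_pos: [0.4633, 0.1752, 0.1052]
tool_rot: [0.731, 0.682, 0.001, 0.0]
contact_force: [-0.5, 0.1, 0.2]
finger_gap: 0.498
grasp_force: 0.0
```

Call:
servo_tool:
  motion: "0 0 0 0;0 0 0 0;0 0 0 0;0 0 0 0;0 0 0 0;0 0 0 0"
  fingers: 0
  newtons: 40

```text
time_s: 2.83
tool_pos: [0.462, 0.1751, 0.1042]
tool_rot: [0.731, 0.682, -0.001, -0.001]
contact_force: [-16.7, 0.7, 11.5]
finger_gap: 0.186
grasp_force: 40.0
```

Call:
servo_tool:
  motion: "-1 0 1 0;0 -1 0 0;-0.2 -3 0 0;-0.3 -4 0 0;-0.3 -4 0 0;-0.3 -4 0 0;-0.3 -4 0 0;-0.3 -4 0 0;-0.3 -4 0 0;-0.3 -4 0 0"

```text
time_s: 3.67
tool_pos: [0.4597, 0.1432, 0.1043]
tool_rot: [0.731, 0.682, 0.0, -0.001]
contact_force: [1.9, 7.0, -5.7]
finger_gap: 0.187
grasp_force: 40.0
```

Call:
servo_tool:
  motion: "-0.3 -4 0 0;-0.3 -4 0 0;-0.3 -4 0 0;-0.3 -4 0 0;-0.3 -4 0 0"

```text
time_s: 4.08
tool_pos: [0.4583, 0.1232, 0.1042]
tool_rot: [0.731, 0.682, 0.0, -0.001]
contact_force: [1.2, 5.2, -5.9]
finger_gap: 0.186
grasp_force: 40.0
```

Call:
servo_tool:
  motion: "-0.3 -4 0 0;-0.2 -3 0 0;-0.2 -3 0 0;-0.2 -3 0 0"

```text
time_s: 4.42
tool_pos: [0.4575, 0.1125, 0.1045]
tool_rot: [0.731, 0.683, 0.002, -0.002]
contact_force: [0.2, 10.3, -5.4]
finger_gap: 0.183
grasp_force: 39.4
```

Call:
servo_tool:
  motion: "-0.2 -3 0 0;-0.2 -3 0 0;-0.2 -3 0 0"

```text
time_s: 4.67
tool_pos: [0.457, 0.1006, 0.1048]
tool_rot: [0.731, 0.682, 0.0, 0.0]
contact_force: [-0.5, 0.6, 0.5]
finger_gap: 0.009
grasp_force: 0.0
```

The fingers slipped off the knob, probably at the stop. I'll lift and look.

Call:
servo_tool:
  motion: "0 -4 0 0;0 0 20 0;-10 0 35 0;-30 0 35 0;-30 0 0 0;-30 -10 0 0;0 0 0 0"
  fingers: 0

```text
time_s: 5.25
tool_pos: [0.3572, 0.0861, 0.1928]
tool_rot: [0.731, 0.682, 0.001, 0.001]
contact_force: [-0.2, -0.8, 0.1]
finger_gap: 0.003
grasp_force: 0.0
```

```bash
python3 - <<'E'
from h import *
import pickle
c=cam("top"); pickle.dump(c,open("c2.pkl","wb"))
im=c["color"][130:260,100:305]
cv2.imwrite("pics/crop2.png",cv2.resize(cv2.convertScaleAbs(im,alpha=1.6),None,fx=3.9,fy=3.9,interpolation=cv2.INTER_CUBIC)[:,:,::-1])
print(env.sense()["tool_pos"])
E
```

```text
[0.35884291 0.08643567 0.1924384 ]
```

View pics/crop2.png

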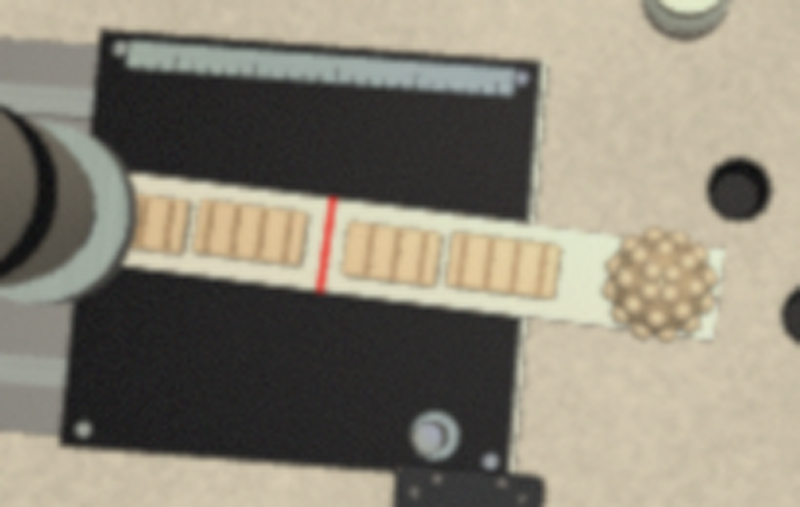

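The knob foot is now at (434,436) in this crop, so the plate has come about 53 mm. I'll check that against the lens axis, which should be 240 mm in from the edge at the stop.

```bash
python3 - <<'E'
from h import *
import pickle
c=pickle.load(open("c2.pkl","rb"));c0=pickle.load(open("c0.pkl","rb"))["top"]
o=(100,130)
out=np.array([-.0698,-.9976])
ot,ob=w(c,540,63,.098,o),w(c,508,472,.098,o)
print("edge",ot,ob,"knob",w(c,434,436,.102,o),w(c,427,437,.136,o))
ring=w(c,134,205,.261,o); ax=(ring-46e-3*out); print("ring right",ring,"axis",ax,"axis->edge",((ot+ob)/2-ax)@out)
ring=w(c0,250,215,.261); print("ring0",ring, (ring-w(c0,464,429,.102))@out)
z=.112;a,b=w(c,334,197,z,o),w(c,321,292,z,o);print("red",a,b,(a+b)/2,"to edge",((ot+ob)/2-(a+b)/2)@out)
p,v=edges(c,w(c,150,176,z,o),w(c,520,223,z,o),z,sign=1);print(p,ang(v))
p2,v=edges(c,w(c,150,267,z,o),w(c,515,314,z,o),z,sign=-1);print(p2,ang(v),p,np.linalg.norm(p-p2))
E
```

```text
edge [0.68892997 0.06118573] [0.43806208 0.07854667] knob [0.45966181 0.1233224 ] [0.46042917 0.12340587]
ring right [0.58335994 0.26075296] axis [0.58657074 0.30664256] axis->edge 0.23781870559127813
ring0 [0.57819005 0.26113588] -0.09271894612935565
red [0.60380954 0.18472864] [0.54612564 0.19160976] [0.57496759 0.1881692 ] to edge 0.11881978843832643
[0.5917229  0.17254153] -6.6910896
[0.55700284 0.18833242] -7.257436 [0.5917229  0.17254153] 0.0381423
```

Call:
servo_tool:
  motion: "0 35 0 0;0 35 0 0;35 0 0 0;35 0 0 0;34 0 0 0;0 0 -30 0;0 0 -30 0;0 0 -25 0;0 -6 0 0;0 0 0 0"

```text
time_s: 6.13
tool_pos: [0.4638, 0.15, 0.1055]
tool_rot: [0.731, 0.682, -0.001, -0.001]
contact_force: [0.2, 0.0, 0.9]
finger_gap: 0.006
grasp_force: 0.0
```

Call:
servo_tool:
  motion: "0 -3 0 0;0 -2 0 0;0 -2 0 0;0 -1 0 0;0 -1 0 0;0 0 0 0"

```text
time_s: 6.63
tool_pos: [0.4639, 0.1418, 0.1067]
tool_rot: [0.731, 0.682, 0.0, 0.0]
contact_force: [-0.3, 1.1, 0.4]
finger_gap: 0.003
grasp_force: 0.0
```

Call:
servo_tool:
  motion: "0 -1 0 0;0 -1 0 0;0 -1 0 0;0 0 0 0"

```text
time_s: 6.97
tool_pos: [0.4638, 0.1391, 0.1063]
tool_rot: [0.731, 0.682, 0.0, -0.0]
contact_force: [-1.0, 2.6, 0.8]
finger_gap: 0.005
grasp_force: 1.4
```

Call:
servo_tool:
  motion: "0 -1 0 0;0 0 0 0;0 0 0 0"

```text
time_s: 7.22
tool_pos: [0.4638, 0.1387, 0.1063]
tool_rot: [0.731, 0.682, 0.001, -0.001]
contact_force: [-1.1, 8.9, 0.7]
finger_gap: 0.0
grasp_force: 4.5
```

Call:
servo_tool:
  motion: "0 -1 0 0;0 0 0 0;0 0 0 0"

```text
time_s: 7.47
tool_pos: [0.4638, 0.1386, 0.1064]
tool_rot: [0.731, 0.682, 0.001, -0.001]
contact_force: [-0.6, 17.2, -0.7]
finger_gap: 0.003
grasp_force: 8.7
```

Call:
servo_tool:
  motion: "0 -0.5 0 0;0 0 0 0;0 0 0 0"

```text
time_s: 7.72
tool_pos: [0.4638, 0.1385, 0.1064]
tool_rot: [0.731, 0.683, 0.002, -0.002]
contact_force: [-0.2, 22.8, -1.5]
finger_gap: 0.006
grasp_force: 10.8
```

Force rises to 23 N with no motion, so the plate is at its front stop. Next I'll go above the board, about 110 mm outward of the red line.

Call:
servo_tool:
  motion: "0 6 0 0;0 0 25 0;0 0 30 0;0 0 25 0;32 -20 0 -1;33 -20 0 -1;33 -24 0 -1;0 0 0 0;0 0 0 0"
  fingers: 1

```text
time_s: 8.47
tool_pos: [0.5625, 0.0773, 0.1853]
tool_rot: [0.749, 0.662, -0.001, -0.0]
contact_force: [-0.3, -0.3, -0.5]
finger_gap: 0.597
grasp_force: 0.0
```

```bash
python3 - <<'E'
from h import *
c=cam("wrist"); s=env.sense(); print(s["tool_pos"],s["tool_rot"])
a=c["color"].copy()
for p in((.575,.188),(.569,.138),(.5628,.0887),(.5615,.079)):
  cv2.circle(a,tuple(int(round(x)) for x in proj(c,[*p,.112])),3,(0,0,255),1)
p=s["tool_pos"]
cv2.circle(a,tuple(int(round(x)) for x in proj(c,[p[0],p[1],.112])),4,(0,255,0),1)
cv2.imwrite("pics/w2.png",a[:,:,::-1])
E
```

```text
[0.56177459 0.07803794 0.18564901] [ 7.49052222e-01  6.62510555e-01 -6.36815032e-04 -3.55919026e-04]
```

View pics/w2.png

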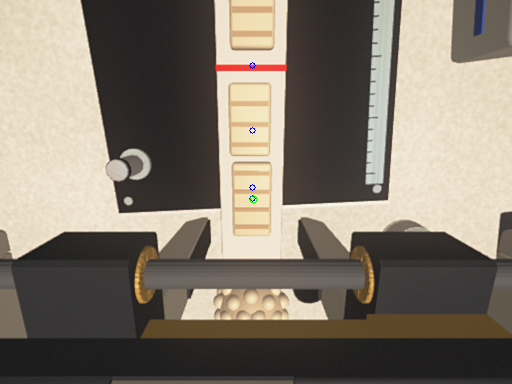

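The board is centred and vertical in the wrist view: red line at row 67, pinch point at (253,198), plate edge near row 207. Descending.

Call:
servo_tool:
  motion: "0 0 0 0;0 0 0 0;0 0 0 0;0 0 0 0;0 0 -25 0;0 0 -25 0;0 0 -20 0;0 0 -10 0;0 0 -3.5 0;0 0 0 0"

```text
time_s: 9.35
tool_pos: [0.5617, 0.0785, 0.1027]
tool_rot: [0.749, 0.663, -0.0, -0.0]
contact_force: [-0.4, -0.5, 0.0]
finger_gap: 1.002
grasp_force: 0.0
```

Call:
servo_tool:
  motion: "0 0 0 0;0 0 0 0;0 0 0 0;0 0 0 0;0 0 0 0;0 0 0 0;0 0 0 0;0 0 0 0"
  fingers: 0
  newtons: 30

```text
time_s: 10.02
tool_pos: [0.5618, 0.0784, 0.103]
tool_rot: [0.749, 0.663, -0.0, -0.0]
contact_force: [-2.1, 0.3, 3.4]
finger_gap: 0.597
grasp_force: 30.0
```

Call:
servo_tool:
  motion: "0 0 0 0.5;0 0 0 0.5;0 0 0 0.5;0 0 0 0.5;0 0 0 0.5;0 0 0 0.5;0 0 0 0;0 0 0 0"
  newtons: 40

```text
time_s: 10.68
tool_pos: [0.562, 0.0784, 0.103]
tool_rot: [0.731, 0.682, 0.0, 0.0]
contact_force: [2.2, 0.3, 3.7]
finger_gap: 0.597
grasp_force: 40.0
```

Call:
servo_tool:
  motion: "-0.1 -2 0 0;-0.3 -4 0 0;-0.3 -5 0 0;-0.4 -5 0 0;-0.3 -5 0 0;-0.4 -5 0 0;-0.3 -5 0 0;-0.3 -4 0 0;-0.2 -3 0 0;0 0 0 0"

```text
time_s: 11.52
tool_pos: [0.5591, 0.0402, 0.1029]
tool_rot: [0.731, 0.682, 0.0, -0.0]
contact_force: [-0.6, 0.2, 5.4]
finger_gap: 0.594
grasp_force: 40.0
```

```bash
cat > m.py <<'E'
from h import *
import sys
c=cam("top"); print(env.sense()["tool_pos"], env.sense()["contact_force"])
hsv=cv2.cvtColor(c["color"],cv2.COLOR_RGB2HSV)
m=((hsv[...,0]<8)|(hsv[...,0]>172))&(hsv[...,1]>110)&(hsv[...,2]>50)
m[:150]=0;m[:, :130]=0;m[230:]=0
ys,xs=np.where(m); P=np.float32([onz(c,x,y,.112)[:2] for x,y in zip(xs,ys)])
print("red mid",(P.min(0)+P.max(0))/2,P.mean(0),len(P)); 
v=cv2.fitLine(P,cv2.DIST_L2,0,.001,.001).ravel(); print("red line normal heading",np.degrees(np.arctan2(v[1],v[0])))
im=c["color"][130:260,130:335]
cv2.imwrite("pics/%s.png"%sys.argv[1],cv2.resize(cv2.convertScaleAbs(im,alpha=1.6),None,fx=3.9,fy=3.9,interpolation=cv2.INTER_CUBIC)[:,:,::-1])
E
python3 m.py t3
```

```text
[0.55910043 0.04025766 0.10293178] [0.48835046 1.43331403 5.83379086]Traceback (most recent call last):
  File "m.py", line 8, in <module>
    print("red mid",(P.min(0)+P.max(0))/2,P.mean(0),len(P));
                     ~~~~~^^^
    return umr_minimum(a, axis, None, out, keepdims, initial, where)
ValueError: zero-size array to reduction operation minimum which has no identity
```

The arm hides the top view, so I'll use the wrist camera, where the red line and the plate edge both show.

```bash
cat > m.py <<'E'
from h import *
import sys
c=cam("wrist"); s=env.sense(); print(s["tool_pos"],s["contact_force"],s["time_s"])
hsv=cv2.cvtColor(c["color"],cv2.COLOR_RGB2HSV)
m=((hsv[...,0]<8)|(hsv[...,0]>172))&(hsv[...,1]>130)&(hsv[...,2]>60)
n,l,st,ce=cv2.connectedComponentsWithStats(m.astype(np.uint8)); i=1+st[1:,4].argmax(); x,y,ww,hh,_=st[i]
ys,xs=np.where(l==i); k=np.polyfit(xs,ys,1); f=lambda u:np.polyval(k,u)
a,b=onz(c,x,f(x),.112)[:2],onz(c,x+ww-1,f(x+ww-1),.112)[:2]
print("red box",st[i],"ends",a,b,"len",np.linalg.norm(a-b),"angle",np.degrees(np.arctan2(b[1]-a[1],b[0]-a[0])))
save(c,sys.argv[1])
E
python3 m.py w3
```

```text
[0.55911874 0.04026875 0.1029645 ] [-0.78361744  0.46614151  6.38263417] 11.6167
red box [ 197   33  112   12 1136] ends [0.53769222 0.15055299] [0.59449    0.14676699] len 0.056923829943106914 angle -3.8135565103879774
```

View pics/w3.png

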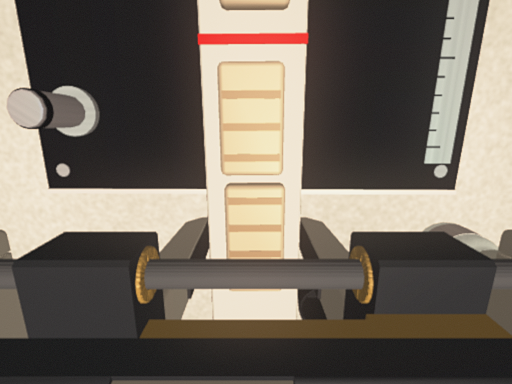

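The red line is at row 38 with heading -3.8°, and the plate edge is at row 189 and parallel to it, so the board is straight. Next is the remaining distance.

```bash
cat >> m.py <<'E'
g=cv2.cvtColor(c["color"],cv2.COLOR_RGB2GRAY).astype(np.float32)
E=[]
for lo,hi in((100,180),(330,420)):
    p=g[20:225,lo:hi].mean(1); r=20+np.gradient(p).argmax(); print("rows",r,p[r-24:r-14].round() if 0 else p[max(r-25,0):r-15].astype(int))
    E.append(onz(c,(lo+hi)/2,r+1.5,.098)[:2])
out=np.array([-.0698,-.9976]); print("edge",E,"angle",np.degrees(np.arctan2(*(E[1]-E[0])[::-1])),"remaining mm",((E[0]+E[1])/2-(a+b)/2)@out*1000)
E
python3 m.py w4
```

```text
[0.55911404 0.04025933 0.10295232] [0.24759701 0.5395067  5.79924654] 11.6667
red box [ 197   33  112   12 1134] ends [0.53768965 0.150547  ] [0.59448106 0.14676953] len 0.05691690192297507 angle -3.8054072629558
rows 188 [ 48  49  48  45  46 108 220 237 233 232]
rows 189 [ 57  57  56  51  64 165 237 242 239 239]
edge [array([0.48892659, 0.07080249]), array([0.63783436, 0.05971569])] angle -4.25805078615794 remaining mm 83.3878158499102
```

Call:
servo_tool:
  motion: "-0.2 -3 0 0;-0.3 -5 0 0;-0.4 -5 0 0;-0.3 -5 0 0;-0.4 -5 0 0;-0.3 -5 0 0;-0.4 -5 0 0;-0.3 -5 0 0;-0.2 -3 0 0;0 0 0 0"

```text
time_s: 12.5
tool_pos: [0.5562, -0.0014, 0.1026]
tool_rot: [0.731, 0.682, -0.0, 0.0]
contact_force: [-1.4, -2.6, 2.7]
finger_gap: 0.597
grasp_force: 40.0
```

Call:
servo_tool:
  motion: "-0.2 -3 0 0;-0.3 -5 0 0;-0.4 -5 0 0;-0.3 -5 0 0;-0.4 -5 0 0;-0.3 -5 0 0;-0.2 -3 0 0;-0.2 -3 0 0;0 0 0 0;0 0 0 0"

```text
time_s: 13.33
tool_pos: [0.554, -0.0352, 0.1027]
tool_rot: [0.731, 0.682, -0.0, 0.0]
contact_force: [-0.3, -2.6, -0.3]
finger_gap: 0.598
grasp_force: 40.0
```

```bash
python3 m.py w5
```

```text
[ 0.55408097 -0.03502772  0.10275084] [ 0.20854282 -2.44224055 -0.40756943] 13.3833
red box [ 197   33  112   13 1190] ends [0.53273086 0.07503387] [0.58941006 0.07142742] len 0.0567938232472719 angle -3.6407754913373958
rows 59 [ 31  31  30  26  42 122 166 174 172 174]
rows 60 [ 37  37  36  31  59 153 181 179 179 181]
edge [array([0.49680546, 0.0700084 ]), array([0.62990351, 0.06019288])] angle -4.217731496093523 remaining mm 7.951064844355282
```

View pics/w5.png

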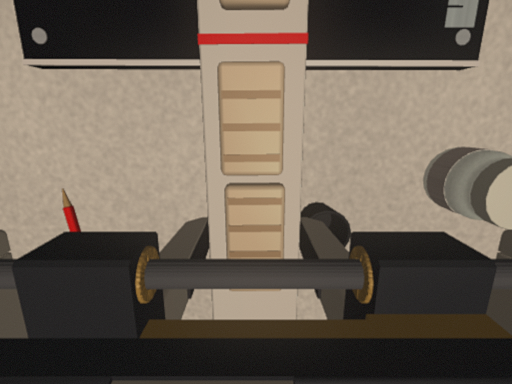

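The red line is at rows 33–45. The edge's white band is at rows 60–67, and I need its outer limit.

```bash
python3 - <<'E'
from h import *
c=cam("wrist"); print(c["eye"])
G=c["color"].astype(float)
for lo,hi in((100,180),(330,420)):
    print([(r,G[r,lo:hi].mean(0).astype(int).tolist()) for r in range(55,74)])
y0=.0651
for d in(0,-.001,-.002,-.003,-.004,-.005): 
    x=.51; print(d,[proj(c,[x,y0+d+(.5634-x)*.07,z])[1].round(1) for z in(.098,.084)],[proj(c,[.615,y0+d+(.5634-.615)*.07,z])[1].round(1) for z in(.098,.084)])
E
```

```text
[0.55862631 0.031604   0.26810756]
[(55, [33, 30, 28]), (56, [34, 31, 29]), (57, [31, 28, 26]), (58, [34, 31, 29]), (59, [91, 83, 75]), (60, [165, 151, 136]), (61, [188, 172, 154]), (62, [186, 170, 152]), (63, [187, 171, 154]), (64, [190, 173, 156]), (65, [139, 127, 114]), (66, [59, 54, 49]), (67, [25, 23, 20]), (68, [32, 29, 26]), (69, [86, 79, 70]), (70, [155, 141, 124]), (71, [176, 160, 141]), (72, [174, 158, 139]), (73, [173, 157, 138])]
[(55, [39, 36, 33]), (56, [40, 36, 33]), (57, [39, 36, 33]), (58, [35, 32, 29]), (59, [47, 43, 39]), (60, [127, 117, 106]), (61, [180, 166, 149]), (62, [192, 177, 159]), (63, [191, 176, 158]), (64, [192, 178, 159]), (65, [193, 178, 160]), (66, [133, 123, 110]), (67, [48, 44, 39]), (68, [29, 26, 24]), (69, [46, 41, 37]), (70, [121, 110, 97]), (71, [165, 151, 133]), (72, [174, 159, 139]), (73, [172, 157, 138])]
0 [np.float64(61.3), np.float64(66.2)] [np.float64(61.4), np.float64(66.2)]
-0.001 [np.float64(63.2), np.float64(67.9)] [np.float64(63.3), np.float64(68.0)]
-0.002 [np.float64(65.1), np.float64(69.7)] [np.float64(65.2), np.float64(69.7)]
-0.003 [np.float64(67.0), np.float64(71.4)] [np.float64(67.1), np.float64(71.5)]
-0.004 [np.float64(68.9), np.float64(73.1)] [np.float64(68.9), np.float64(73.2)]
-0.005 [np.float64(70.8), np.float64(74.9)] [np.float64(70.8), np.float64(74.9)]
```

The outer edge is at row ≈65.5 (y≈0.0629), so 10 mm remain.

Call:
servo_tool:
  motion: "-0.1 -2 0 0;-0.2 -3 0 0;-0.2 -3 0 0;-0.2 -2 0 0;0 0 0 0;0 0 0 0;0 0 0 0"

```text
time_s: 14.02
tool_pos: [0.5534, -0.0449, 0.1028]
tool_rot: [0.731, 0.682, -0.0, 0.0]
contact_force: [-0.2, -2.4, -0.9]
finger_gap: 0.593
grasp_force: 40.0
```

```bash
python3 m.py w6; python3 - <<'E'
from h import *
c=cam("wrist"); G=c["color"].mean(2)
for lo,hi in((100,180),(330,420)): print([(r,int(G[r,lo:hi].mean())) for r in range(36,58)])
print([proj(c,[.5634,y,z])[1].round(1) for y,z in((.0629,.098),(.0629,.112))],env.sense()["contact_force"],env.sense()["moment"])
s=cam("side"); im=s["color"][90:250,170:340]
cv2.imwrite("pics/s6.png",np.vstack([cv2.resize(x,(560,290),interpolation=cv2.INTER_CUBIC) for x in(im[:,:],c["color"][:160,100:420])])[:,:,::-1])
E
```

```text
[ 0.55343784 -0.044872    0.10281646] [-0.79858996 -2.7383871  -1.51480927] 14.0667
red box [ 197   33  112   12 1172] ends [0.53203579 0.06530415] [0.5887464  0.06171034] len 0.05682436991178171 angle -3.626042782246486
rows 40 [ 28  28  28  23  40 120 163 171 170 171]
rows 41 [ 32  32  31  26  53 149 177 175 174 176]
edge [array([0.49776014, 0.06995794]), array([0.62890082, 0.06033405])] angle -4.197184899220846 remaining mm -1.8399854934069364
[(36, 28), (37, 28), (38, 24), (39, 35), (40, 100), (41, 154), (42, 168), (43, 167), (44, 168), (45, 170), (46, 126), (47, 56), (48, 23), (49, 24), (50, 21), (51, 43), (52, 130), (53, 157), (54, 155), (55, 154), (56, 154), (57, 154)]
[(36, 32), (37, 32), (38, 31), (39, 26), (40, 44), (41, 129), (42, 168), (43, 172), (44, 171), (45, 173), (46, 175), (47, 124), (48, 46), (49, 26), (50, 29), (51, 27), (52, 54), (53, 133), (54, 157), (55, 155), (56, 153), (57, 153)]
[np.float64(46.5), np.float64(39.2)] [-0.36112472 -2.29888057 -1.69613588] [-0.45106111  0.15785782  0.06616913]
```

View pics/s6.png

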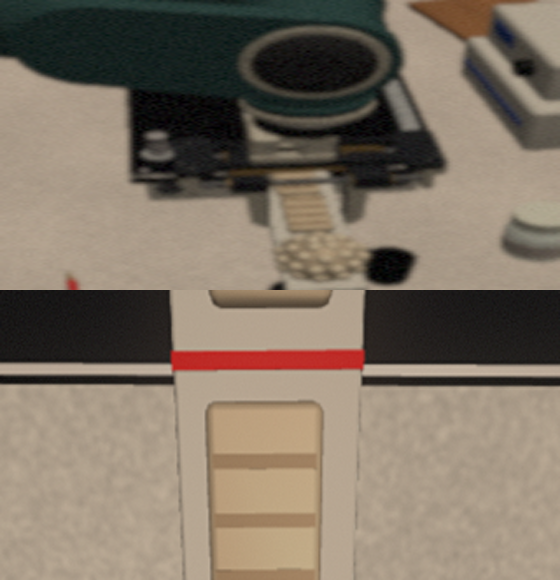

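The lower half (wrist view) shows the red line parallel to the plate's edge. It is at row 38.5 against a predicted 39.2 for exact overlap, so about 0.5 mm remains. The board is flat and straight, so I'll make one last nudge, settle and hand in.

Call:
servo_tool:
  motion: "0 -0.5 0 0;0 0 0 0;0 0 0 0;0 0 0 0;0 0 0 0;0 0 0 0"

```text
time_s: 14.67
tool_pos: [0.5534, -0.045, 0.1027]
tool_rot: [0.731, 0.682, 0.0, -0.0]
contact_force: [0.3, 1.7, -1.7]
finger_gap: 0.597
grasp_force: 40.0
```

```bash
python3 m.py w7 && python3 -c "
from bench import ticket; print(ticket.close_job())"
```

```text
[ 0.55342721 -0.0449935   0.10274757] [-0.19070416  1.87327438 -1.72373453] 14.7167
red box [ 197   33  112   12 1180] ends [0.53202563 0.06531811] [0.58875605 0.06172336] len 0.05684420132129504 angle -3.6257272639390616
rows 40 [ 29  28  28  23  42 124 165 171 170 171]
rows 41 [ 32  32  31  25  50 144 176 175 174 176]
edge [array([0.49773356, 0.06994741]), array([0.62892446, 0.06035602])] angle -4.1814654376857385 remaining mm -1.8321477283680911
the job is handed in; nothing more can be done
None
```

The job is handed in: the plate is at its front stop, and the board is straight and still held flat, with its red line within about 0.5 mm of the plate's outer edge; my grip slipped off the knob as the plate reached the stop, so I pushed the knob again (23 N, no movement) to confirm it was fully out.

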